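# Show the painter the chip in the bowl on the banding wheel

### The arm

A 6-joint arm with a two-finger parallel gripper is mounted at the origin on the work surface. World frame = base frame: x ahead of the robot, y to its left, z up, the work surface at z = 0. Lengths are in m, angles in rad, forces in N, time in s.
With the tool pointing down it reaches from about 0.3 to 0.85 m from the base axis. Payload 5.4 kg.
Tool frame: the origin (TCP) lies midway between the tips of the shut fingers; the grasp point (between the pads) lies behind it (manip.tcp_to_grasp is the z of the grasp point in the tool frame, in m); z points along the fingers, x is the direction in which the jaws open and shut, and the axes are right-handed (so a half turn about z gives the same grasp; the last joint's range is limited). The gripper opens to 85 mm and grips with 20 to 120 N. Pads are 22 mm wide; open, the fingers measure 114 mm over their backs; the gripper's body (76 mm by 85 mm) begins 54 mm behind the grasp point. The pads swing forward as they close: fully open they stand 13 mm farther back than shut.
Start: joints at [0.952, 0.158, 1.597, -0, 1.386, -0.21], TCP at [0.229, 0.528, 0.231] pointing down, gripper open.
Joint ranges: [-2.91, 2.91], [-0.94, 2.29], [0.18, 2.7], [-1.29, 4.43], [0.17, 2.64], [-3, 3]. Speed limits (rad/s): [2.57, 2.57, 3.14, 3.14, 3.14, 3.14].

### API

Orientations are given as a unit quaternion [w, x, y, z].
In Python, from cell import status, capture, manip gives the robot as it stands.
- The arm moves only by the tool carry_out, never from a script. Its argument "plan" is a list of rows, each a list of 7 numbers: the closure, from 0 (fully open) to 1 (shut), then the shift along the world's x, y, z in m, then the turn, a rotation vector about the world's x, y, z in rad. A call has 1 to 20 rows; each row is the pose to reach, as a shift and turn from the pose commanded when the call began; what a row does not reach only later rows make up. A row lasts 1/12 s, in which the tool goes at most 41.7 mm and 7.16 degrees, less where a joint would pass 70% of its speed; a pose out of reach is approached as far as the arm can. A call with a gripper value outside its range is refused whole. The fingers move at their own pace and stop on an object; "squeeze" is the grip in N (left out, the last holds). Time passes only in rows, so rows that repeat a pose let the fingers close. It gives the time, the measured TCP pose, the force and the opening at its end, in the units of the state.
- status.get_obs(): the state, without advancing time (a new reading comes with each control period).
- capture(name): name is "scene" or "top" or "wrist"; returns a dict with "color" (480x640x3 uint8, blue, green, red), "z_map" (480x640 float32, m along the optical axis (not along the pixel's ray), 0 where there is no reading), "fx", "fy", "cx", "cy" (pixels), "cam_to_world" (4x4, takes a point from camera to world coordinates); the wrist camera has in their place "mount" (4x4, takes a point from camera to tool coordinates, whose origin is the TCP and whose axes are the tool frame's). Camera axes: x right, y down, z forward; pixel columns grow to the right and rows downward; lengths in m; the calibration is good to about 2 mm. A picture is of the moment at which its call begins: read the wrist's pose just before it.
- manip.hand_in(): hands the job in, once; it reports no verdict.
The state is a dict: "t": time; "qpos": joint angles; "dq": joint speeds; "joint_efforts": joint torques, N m; "ee_pos": TCP position; "tool_rot": TCP orientation; "contact_force": force on the tool from outside, world axes, zero at the start; "ft_torque": the same for the moment, N m; "width": opening from 0.0 (shut) to 1.0 (fully open).
Only numpy, scipy, OpenCV 4.12 (cv2) and the standard library are available. Lean on these libraries where they do the work, as an engineer would, in place of code of your own. Each camera call takes 0.05 s, during which the arm holds its last target. There are 200 camera calls.

### The job

The freshly painted bowl standing on the banding wheel has a chip broken out of its rim. With a fingertip on the wheel head, turn the wheel until the chip faces squarely to the far edge of the bench, where the painter sits opposite you, and let go; then point at the chip from just above, fingertips a couple of centimetres over the rim, and hold still there for two seconds so that she sees it. The paint is wet: nothing is picked up, and neither this bowl nor the other painted bowls, the slip tub, the brush and the flask around the wheel are touched.

Things in the scene. Friction and masses are not known exactly. Their poses are not given: they have to be found in the camera images.
- wheel: banding wheel (potter's turntable), fixed to the bench: dark cast foot 180 mm across and column, carrying the turning head. Origin: on the turning axis at bench level (z = 0). Its x axis points squarely to the far edge of the bench (away from the robot, world +x), y to the left, z up
- wheel_centre (a point): centre of the top face of the wheel head, on the turning axis, 115 mm above the bench. The head is a flat round aluminium disc 250 mm across, 12 mm thick at its edge, with shallow ring grooves; from the bowl's foot (62 mm across) out to the edge its top is free. A fingertip laid on it with 1 to 10 N near the edge and led along a circle takes the head round; it does not give way downwards
- head (a joint): angle of the wheel head (rad), grows counterclockwise seen from above, turns endlessly both ways with light bearing friction (about 0.03 N m), and stays where it is left; its value says nothing of where the chip is
- pot: the chipped bowl: terracotta, dark lip and a dark band with pale petals, 100 mm across the flared lip (95 mm at the belly), 66 mm high, foot 62 mm across, 0.2 to 0.35 kg. It stands loose in the middle of the wheel head and goes round with it. Origin: centre of its underside; its x axis points to the chip, z up
- chip (a point): middle of the chip: the point where the lip is missing, at the height of the lip (66 mm over the wheel head, 181 mm over the bench), 47 mm out from the bowl's axis. The gap is 43 mm wide and up to 16 mm deep, and bare pale clay shows in it; axes as those of pot
- bowl1: painted terracotta bowl like pot but whole, 100 mm over the lip, 66 mm high, 0.27 kg, loose on the bench, paint still wet; origin: centre of its underside; not to be touched
- bowl2: painted terracotta bowl like pot but whole, 100 mm over the lip, 66 mm high, 0.27 kg, loose on the bench, paint still wet; origin: centre of its underside; not to be touched
- bowl3: painted terracotta bowl like pot but whole, 100 mm over the lip, 66 mm high, 0.27 kg, loose on the bench, paint still wet; origin: centre of its underside; not to be touched
- tub: white plastic slip tub with lid, 86 mm across, 72 mm high, loose; origin: centre of its underside; not to be touched
- flask: steel vacuum flask, 68 mm across, 215 mm high, loose; origin: centre of its underside; not to be touched
- brush: paint brush, 200 mm long, 10 mm thick, lying on the bench along its own x axis, bristles to +x, origin near mid-length on the bench; not to be touched
Not all that is in view belongs to the job. What is shaped like the pot but blue or pink is not meant.

How it is judged:
By the outcome, as a careful person would: the job done as asked, in the order asked, and still so for the second after the job is handed in, with the robot touching nothing.
It also fails if it takes over 70 s, if anything falls off the work surface, if the arm or the gripper's body presses on something with over 40 N, if the wrist force passes 120 N, or if a joint passes its speed limit or range.

## Working session

There is one attempt and no reset: what is moved stays moved. The work goes in short steps, Python scripts to look and compute and a tool call to move; the robot and the scene stay as the last step left them, time stands still between calls to the robot, and variables do not carry over. Pictures are saved under pics/ and viewed, about 8 in all and at most 12, crops included, and the job is handed in when it is done.

Besides the shell and the picture viewer there is one more tool, called by a JSON object that holds its "name" and its "arguments", one argument or row to a line. carry_out: Moves the arm, as the interface text tells. Its arguments: {"type":"object","properties":{"plan":{"type":"array"},"squeeze":{"type":"number"}},"required":["plan"]}

```bash
mkdir -p pics
cat > h.py <<'E'
import cv2, numpy as np
from cell import status, capture, manip
def world(c):
    h,w=c["z_map"].shape; v,u=np.mgrid[0:h,0:w]; z=c["z_map"]
    P=np.stack([(u-c["cx"])/c["fx"]*z,(v-c["cy"])/c["fy"]*z,z],-1)
    T=np.array(c["cam_to_world"]); W=P@T[:3,:3].T+T[:3,3]; W[z==0]=np.nan; return W
E
python3 - <<'E'
from h import *
o=status.get_obs(); print({k:np.round(v,3) for k,v in o.items()}, manip.tcp_to_grasp)
for n in("top","scene"):
    c=capture(n); cv2.imwrite(f"pics/{n}0.png",c["color"]); np.savez(f"{n}0.npz",W=world(c),color=c["color"]); print(n,np.round(c["cam_to_world"],3).tolist(),c["fx"])
E
```

```text
{'t': np.float64(0.0), 'qpos': array([ 0.952,  0.159,  1.598, -0.   ,  1.386, -0.21 ]), 'dq': array([ 0.002,  0.001, -0.001, -0.001,  0.002, -0.   ]), 'joint_efforts': array([-1.0000e-03, -3.9601e+01, -3.3142e+01, -0.0000e+00,  9.0000e-03,
        0.0000e+00]), 'ee_pos': array([0.228, 0.527, 0.23 ]), 'tool_rot': array([ 0.   ,  0.836,  0.549, -0.001]), 'contact_force': array([ 0.29 ,  0.081, -0.828]), 'ft_torque': array([ 0.011,  0.009, -0.009]), 'width': np.float64(0.999)} -0.0187
top [[0.012, -0.998, 0.069, 0.399], [-1.0, -0.013, -0.013, 0.098], [0.014, -0.069, -0.998, 1.09], [0.0, 0.0, 0.0, 1.0]] 476.8270908818987
scene [[0.096, 0.839, -0.536, 1.153], [0.995, -0.085, 0.044, 0.04], [-0.009, -0.538, -0.843, 1.211], [0.0, 0.0, 0.0, 1.0]] 560.108311388509
```

View pics/top0.png

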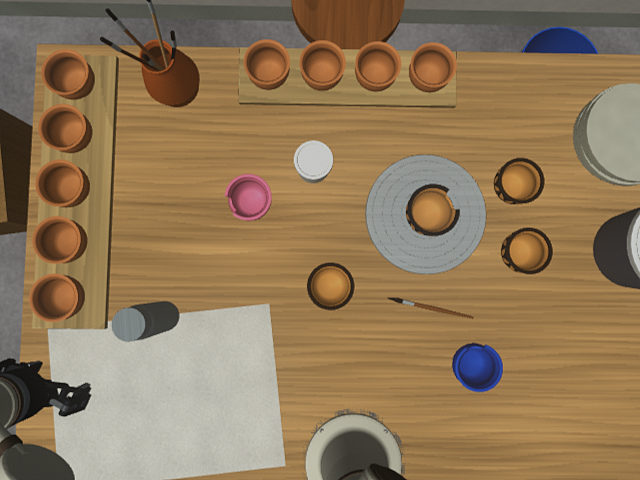

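View pics/scene0.png

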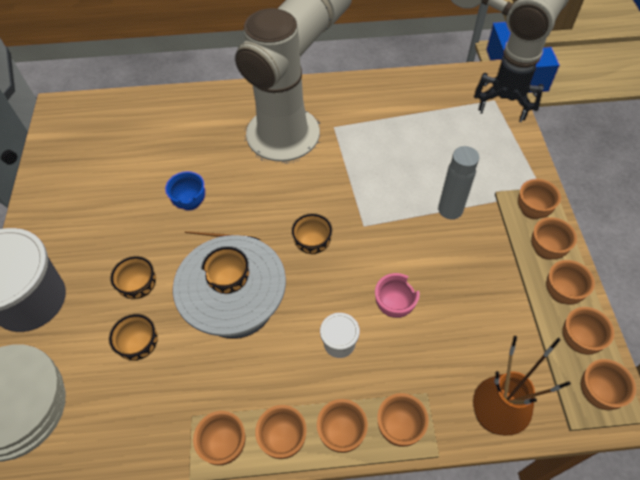

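The top view shows the wheel head at (426,214) and the dark-lipped bowl on it at (432,210), with a lip gap apparently at the upper right near (452,190). Three things have gaps: the blue bowl (478,367), the pink bowl (249,197) and the terracotta bowl on the wheel. Only the last fits, as terracotta with a dark lip standing on the wheel. Next I enlarge it and measure everything.

```bash
cat > m.py <<'E'
from h import *
def circ(P):
    A=np.c_[2*P,np.ones(len(P))]; s=np.linalg.lstsq(A,(P**2).sum(1),rcond=None)[0]
    return s[:2],np.sqrt(s[2]+s[:2]@s[:2])
def chip(W,col,verbose=True):
    z=W[...,2]; near=np.hypot(W[...,0]-WC[0],W[...,1]-WC[1])<.085
    P=W[near&(z>.174)&(z<.190)]
    c=P[:,:2].mean(0)
    for _ in range(15):
        r=np.hypot(*(P[:,:2]-c).T); Q=P[(r>.042)&(r<.058)] if _ else P
        c,R=circ(Q[:,:2])
    a=np.degrees(np.arctan2(*(Q[:,:2]-c).T[::-1]))%360
    h=np.histogram(a,72,(0,360))[0]
    s=np.sort(a); g=np.diff(np.r_[s,s[0]+360]); i=g.argmax()
    print("pot",c.round(4),R.round(4),"gap mid",(s[i]+g[i]/2)%360,"width",g[i]); print(h)
    return c
WC=None
E
python3 - <<'E'
import m; from m import *
d=np.load("top0.npz"); W=d["W"]; col=d["color"]; z=W[...,2]
reg=np.zeros(z.shape,bool); reg[140:290,350:500]=1
M=reg&(z>.108)&(z<.121)
cn=cv2.findContours(M.astype(np.uint8),0,1)[0]; cn=max(cn,key=cv2.contourArea)[:,0]
c,R=circ(W[cn[:,1],cn[:,0]][:,:2]); print("wheel",c,R,np.nanmedian(z[M]))
m.WC=c; chip(W,col)
for n,(u,v,h) in dict(b1=(518,181,.066),b2=(526,250,.066),b3=(330,286,.066),tub=(313,160,.072),flask=(130,325,.215),pink=(249,197,.06),blue=(478,367,.06)).items():
    r=np.zeros(z.shape,bool); r[v-32:v+32,u-32:u+32]=1
    P=W[r&(z>h-.008)&(z<h+.01)]; print(n,P[:,:2].min(0).round(3),P[:,:2].max(0).round(3),((P.min(0)+P.max(0))/2)[:2].round(3))
print("brush",W[300,390],W[317,472])
cv2.imwrite("pics/pot0.png",cv2.resize(col[150:280,360:560],None,fx=4,fy=4,interpolation=2))
E
```

```text
wheel [ 0.54161526 -0.1380471 ] 0.12392795876812888 0.11428287581360125
pot [ 0.5394 -0.1363] 0.0464 gap mid 297.0452584587148 width 50.617783628925736
[10 10  9 11  9 10  9 10  7 10  9  8  9  7  7  8 10  5  8  9  9  7  8  8
  8  9  9  6  8  9  7  8  6  9  9  8  9  8  9  8 11 10  7 13  8  9 11 12
 10 10 13 10 13 10  5  0  0  0  0  0  0  0  0  0  7 10 11 12 10 10 12 11]
b1 [ 0.575 -0.411] [ 0.676 -0.31 ] [ 0.626 -0.36 ]
b2 [ 0.421 -0.425] [ 0.522 -0.323] [ 0.471 -0.374]
b3 [0.339 0.005] [0.44  0.106] [0.389 0.055]
tub [0.62  0.055] [0.705 0.138] [0.662 0.096]
flask [0.288 0.396] [0.348 0.458] [0.318 0.427]
pink [0.53  0.186] [0.629 0.286] [0.58  0.236]
blue [ 0.17  -0.312] [ 0.269 -0.212] [ 0.219 -0.262]
brush [ 0.35738267 -0.08352317 -0.00092327] [ 0.32141014 -0.2687441   0.00558786]
```

View pics/pot0.png

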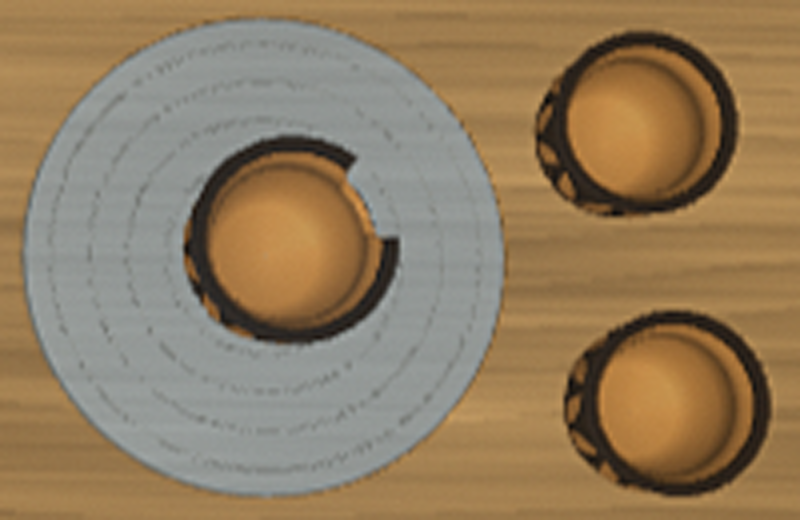

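The enlarged crop confirms the pot: dark lip, a gap at crop (370,195), bearing about -63°. It needs about +62° counterclockwise. I'll check the camera mount, then move over the near-left part of the head.

```bash
python3 -c "
from h import *
c=capture('wrist');print(np.round(c['mount'],3))"
```

```text
[[ 1.    -0.    -0.001 -0.001]
 [ 0.     0.961  0.278 -0.07 ]
 [ 0.001 -0.278  0.961 -0.141]
 [ 0.     0.     0.     1.   ]]
```

{"name": "carry_out", "arguments": {
  "plan": [
    [1,0,0,0.04,0,0,0],
    [1,0,0,0.08,0,0,0],
    [1,0,0,0.11,0,0,-0.1],
    [1,0.015,-0.037,0.11,0,0,-0.2],
    [1,0.03,-0.074,0.11,0,0,-0.3],
    [1,0.045,-0.111,0.11,0,0,-0.377],
    [1,0.06,-0.148,0.11,0,0,-0.377],
    [1,0.075,-0.185,0.11,0,0,-0.377],
    [1,0.09,-0.222,0.11,0,0,-0.377],
    [1,0.105,-0.259,0.11,0,0,-0.377],
    [1,0.12,-0.296,0.11,0,0,-0.377],
    [1,0.135,-0.333,0.11,0,0,-0.377],
    [1,0.15,-0.37,0.11,0,0,-0.377],
    [1,0.165,-0.407,0.11,0,0,-0.377],
    [1,0.18,-0.444,0.11,0,0,-0.377],
    [1,0.195,-0.481,0.11,0,0,-0.377],
    [1,0.21,-0.518,0.11,0,0,-0.377],
    [1,0.225,-0.555,0.11,0,0,-0.377],
    [1,0.236,-0.589,0.1,0,0,-0.377],
    [1,0.236,-0.589,0.08,0,0,-0.377]
  ]
}}

```text
t: 1.82
ee_pos: [0.4667, -0.0673, 0.3126]
tool_rot: [0.003, 0.925, 0.38, 0.001]
contact_force: [-0.6, -0.0, -0.9]
width: -0.001
```

{"name": "carry_out", "arguments": {
  "plan": [
    [1,0,0,-0.035,0,0,0],
    [1,0,0,-0.07,0,0,0],
    [1,0,0,-0.105,0,0,0],
    [1,0,0,-0.135,0,0,0],
    [1,0,0,-0.16,0,0,0],
    [1,0,0,-0.175,0,0,0],
    [1,0,0,-0.185,0,0,0],
    [1,0,0,-0.185,0,0,0]
  ]
}}

```text
t: 2.48
ee_pos: [0.4629, -0.0607, 0.124]
tool_rot: [-0.002, 0.924, 0.382, -0.002]
contact_force: [0.7, 0.3, 0.7]
width: 0.004
```

```bash
python3 -c "
from h import *
o=status.get_obs();print(o['t'],o['ee_pos'],o['tool_rot'],o['contact_force'])"
```

```text
2.4833 [ 0.46288739 -0.06074246  0.12397995] [-0.00166192  0.92396914  0.38245969 -0.00168798] [0.69159566 0.28230723 0.69453587]
```

{"name": "carry_out", "arguments": {
  "plan": [
    [1,0,0,-0.004,0,0,0],
    [1,0,0,-0.007,0,0,0],
    [1,0,0,-0.008,0,0,0],
    [1,0,0,-0.008,0,0,0]
  ]
}}

```text
t: 2.82
ee_pos: [0.465, -0.0616, 0.1189]
tool_rot: [0.0, 0.924, 0.383, 0.0]
contact_force: [0.3, -0.1, -0.0]
width: 0.006
```

{"name": "carry_out", "arguments": {
  "plan": [
    [1,0,0,-0.001,0,0,0],
    [1,0,0,-0.001,0,0,0],
    [1,0,0,-0.001,0,0,0]
  ]
}}

```text
t: 3.07
ee_pos: [0.4648, -0.0615, 0.1176]
tool_rot: [0.0, 0.924, 0.383, 0.0]
contact_force: [1.2, -0.2, -0.7]
width: -0.002
```

{"name": "carry_out", "arguments": {
  "plan": [
    [1,0,0,-0.001,0,0,0],
    [1,0,0,-0.0015,0,0,0],
    [1,0,0,-0.0015,0,0,0]
  ]
}}

```text
t: 3.32
ee_pos: [0.4645, -0.0614, 0.1157]
tool_rot: [-0.0, 0.924, 0.382, -0.0]
contact_force: [0.0, 0.6, 0.3]
width: 0.001
```

{"name": "carry_out", "arguments": {
  "plan": [
    [1,0,0,-0.0005,0,0,0],
    [1,0,0,-0.001,0,0,0],
    [1,0,0,-0.001,0,0,0]
  ]
}}

```text
t: 3.57
ee_pos: [0.4647, -0.0614, 0.1151]
tool_rot: [-0.0, 0.924, 0.382, 0.0]
contact_force: [-0.9, 0.6, 1.9]
width: -0.001
```

{"name": "carry_out", "arguments": {
  "plan": [
    [1,0,0,-0.0005,0,0,0],
    [1,0,0,-0.0005,0,0,0]
  ]
}}

```text
t: 3.73
ee_pos: [0.4648, -0.0612, 0.115]
tool_rot: [-0.0, 0.924, 0.383, 0.0]
contact_force: [-2.4, 1.5, 5.4]
width: 0.001
```

```bash
python3 -c "
import numpy as np
a=np.radians(np.r_[1,3:33:3,32]);r=.1085;t=np.radians(135)
print(np.c_[r*(np.cos(t+a)-np.cos(t)),r*(np.sin(t+a)-np.sin(t)),a].round(4).tolist())"
```

```text
[[-0.0013, -0.0014, 0.0175], [-0.0039, -0.0041, 0.0524], [-0.0076, -0.0084, 0.1047], [-0.0111, -0.0129, 0.1571], [-0.0143, -0.0176, 0.2094], [-0.0172, -0.0225, 0.2618], [-0.02, -0.0275, 0.3142], [-0.0224, -0.0326, 0.3665], [-0.0246, -0.0378, 0.4189], [-0.0265, -0.0432, 0.4712], [-0.0281, -0.0486, 0.5236], [-0.029, -0.0523, 0.5585]]
```

{"name": "carry_out", "arguments": {
  "plan": [
    [1,-0.0013,-0.0014,0,0,0,0.0175],
    [1,-0.0039,-0.0041,0,0,0,0.0524],
    [1,-0.0076,-0.0084,0,0,0,0.1047],
    [1,-0.0111,-0.0129,0,0,0,0.1571],
    [1,-0.0143,-0.0176,0,0,0,0.2094],
    [1,-0.0172,-0.0225,0,0,0,0.2618],
    [1,-0.02,-0.0275,0,0,0,0.3142],
    [1,-0.0224,-0.0326,0,0,0,0.3665],
    [1,-0.0246,-0.0378,0,0,0,0.4189],
    [1,-0.0265,-0.0432,0,0,0,0.4712],
    [1,-0.0281,-0.0486,0,0,0,0.5236],
    [1,-0.029,-0.0523,0,0,0,0.5585],
    [1,-0.029,-0.0523,0,0,0,0.5585]
  ]
}}

```text
t: 4.82
ee_pos: [0.4361, -0.1147, 0.115]
tool_rot: [0.001, 0.783, 0.622, 0.0]
contact_force: [-0.9, 0.8, 4.7]
width: -0.0
```

Run:
```python
import m; from m import *
m.WC=np.array([.5416,-.138])
c=capture("top"); chip(world(c),c["color"])
r=.1085;t=np.radians(167);a=np.radians(np.r_[1,3:33:3,31])
print(np.c_[r*(np.cos(t+a)-np.cos(t)),r*(np.sin(t+a)-np.sin(t)),a].round(4).tolist())
```

```text
pot [ 0.5391 -0.1376] 0.0465 gap mid 197.003982653611 width 98.8231677338014
[11 10 10 10 10 10  7 10  9  8  8  7 10  8  7  9  8  9  8  6  7  6  9  8
  7  8  5  8  8  4  0  0  0  0  0  0  0  0  0  0  0  0  0  0  0  0  0  0
  0  7 11  9 13 13 12 11 11 12 13 10 11  0  0  0  0  0  0  0  0  0  3  8]
[[-0.0004, -0.0018, 0.0175], [-0.0011, -0.0056, 0.0524], [-0.002, -0.0112, 0.1047], [-0.0025, -0.0168, 0.1571], [-0.0028, -0.0225, 0.2094], [-0.0027, -0.0282, 0.2618], [-0.0024, -0.0339, 0.3142], [-0.0017, -0.0395, 0.3665], [-0.0008, -0.0451, 0.4189], [0.0004, -0.0507, 0.4712], [0.002, -0.0561, 0.5236], [0.0025, -0.0579, 0.5411]]
```

The wheel follows without slip: the gap went from about 297° to 328.5°. About 31° is left.

{"name": "carry_out", "arguments": {
  "plan": [
    [1,-0.0004,-0.0018,0,0,0,0.0175],
    [1,-0.0011,-0.0056,0,0,0,0.0524],
    [1,-0.002,-0.0112,0,0,0,0.1047],
    [1,-0.0025,-0.0168,0,0,0,0.1571],
    [1,-0.0028,-0.0225,0,0,0,0.2094],
    [1,-0.0027,-0.0282,0,0,0,0.2618],
    [1,-0.0024,-0.0339,0,0,0,0.3142],
    [1,-0.0017,-0.0395,0,0,0,0.3665],
    [1,-0.0008,-0.0451,0,0,0,0.4189],
    [1,0.0004,-0.0507,0,0,0,0.4712],
    [1,0.002,-0.0561,0,0,0,0.5236],
    [1,0.0025,-0.0579,0,0,0,0.5411],
    [1,0.0025,-0.0579,0,0,0,0.5411]
  ]
}}

```text
t: 5.95
ee_pos: [0.4391, -0.1721, 0.115]
tool_rot: [0.001, 0.588, 0.808, 0.0]
contact_force: [1.5, 0.5, 6.1]
width: 0.0
```

```bash
cat > g.py <<'E'
import m; from m import *
# gap bearing by bin-limited edges of the lip around +-60 deg, top and scene cameras
m.WC=np.array([.5416,-.138])
for n in ("top","scene"):
    c=capture(n); W=world(c); z=W[...,2]
    near=np.hypot(W[...,0]-m.WC[0],W[...,1]-m.WC[1])<.085
    P=W[near&(z>.174)&(z<.190)][:,:2]; k,R=circ(P)
    for _ in range(10):
        r=np.hypot(*(P-k).T); k,R=circ(P[(r>.040)&(r<.056)])
    a=np.degrees(np.arctan2(*(P-k).T[::-1])); a=np.sort(a[(abs(a)<80)])
    d=np.diff(a); i=d.argmax(); print(n,k.round(4),R.round(4),"edges",a[i].round(1),a[i+1].round(1),"mid",((a[i]+a[i+1])/2).round(2))
    if n=="top": cv2.imwrite("pics/pot1.png",cv2.resize(c["color"][150:280,360:500],None,fx=4,fy=4,interpolation=2))
    else: cv2.imwrite("pics/sc1.png",c["color"])
E
python3 g.py
```

```text
top [ 0.5393 -0.139 ] 0.046 edges -24.9 25.7 mid 0.37
scene [ 0.5388 -0.1376] 0.0458 edges -22.5 24.5 mid 1.02
```

Lift off and re-measure with an unobstructed view.

{"name": "carry_out", "arguments": {
  "plan": [
    [1,0,0,0.005,0,0,0],
    [1,0,0,0.02,0,0,0],
    [1,0,0,0.05,0,0,0],
    [1,0,0,0.09,0,0,0],
    [1,0,0,0.13,0,0,0],
    [1,-0.03,0.02,0.15,0,0,0],
    [1,-0.06,0.04,0.15,0,0,0],
    [1,-0.09,0.06,0.15,0,0,0],
    [1,-0.09,0.06,0.15,0,0,0]
  ]
}}

```text
t: 6.8
ee_pos: [0.3438, -0.1079, 0.2632]
tool_rot: [-0.001, 0.588, 0.809, -0.0]
contact_force: [0.5, -0.6, -0.2]
width: -0.001
```

```bash
python3 g.py
```

```text
top [ 0.5393 -0.139 ] 0.046 edges -25.1 25.3 mid 0.1
scene [ 0.5388 -0.1376] 0.0459 edges -23.9 25.4 mid 0.76
```

View pics/pot1.png

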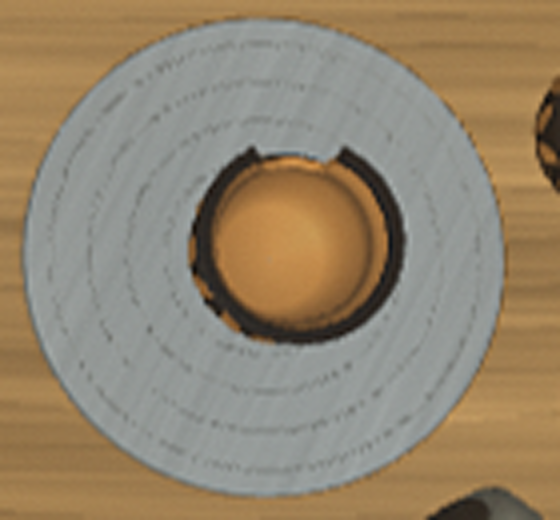

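The picture shows the lip gap at the top of the crop (295,155), with the bowl centre at about (297,245). It faces world +x within about 1° on both cameras, so no correction is needed. Now I point at it.

{"name": "carry_out", "arguments": {
  "plan": [
    [1,0.02,-0.002,0.005,0,0,0],
    [1,0.055,-0.006,0.01,0,0,0],
    [1,0.09,-0.01,0.01,0,0,0],
    [1,0.125,-0.014,0.01,0,0,0],
    [1,0.16,-0.018,0.01,0,0,0],
    [1,0.19,-0.021,0.01,0,0,0],
    [1,0.215,-0.024,0.01,0,0,0],
    [1,0.232,-0.026,0.01,0,0,0],
    [1,0.238,-0.026,0.01,0,0,0],
    [1,0.238,-0.026,0,0,0,0],
    [1,0.238,-0.026,-0.015,0,0,0],
    [1,0.238,-0.026,-0.025,0,0,0],
    [1,0.238,-0.026,-0.03,0,0,0],
    [1,0.238,-0.026,-0.03,0,0,0],
    [1,0.238,-0.026,-0.03,0,0,0],
    [1,0.238,-0.026,-0.03,0,0,0]
  ]
}}

```text
t: 8.23
ee_pos: [0.5862, -0.1378, 0.2352]
tool_rot: [0.001, 0.588, 0.809, 0.0]
contact_force: [-0.3, -0.1, 0.7]
width: 0.001
```

Down 32 mm to about 22 mm over the rim, then settle and hold.

{"name": "carry_out", "arguments": {
  "plan": [
    [1,0,0,-0.01,0,0,0],
    [1,0,0,-0.02,0,0,0],
    [1,0,0,-0.028,0,0,0],
    [1,0,0,-0.032,0,0,0],
    [1,0,0,-0.032,0,0,0],
    [1,0,0,-0.032,0,0,0],
    [1,0,0,-0.032,0,0,0]
  ]
}}

```text
t: 8.82
ee_pos: [0.5863, -0.1377, 0.2026]
tool_rot: [0.0, 0.588, 0.809, 0.0]
contact_force: [0.0, -0.5, 1.1]
width: 0.005
```

{"name": "carry_out", "arguments": {
  "plan": [
    [1,0,0,0,0,0,0],
    [1,0,0,0,0,0,0],
    [1,0,0,0,0,0,0],
    [1,0,0,0,0,0,0],
    [1,0,0,0,0,0,0],
    [1,0,0,0,0,0,0],
    [1,0,0,0,0,0,0],
    [1,0,0,0,0,0,0],
    [1,0,0,0,0,0,0],
    [1,0,0,0,0,0,0],
    [1,0,0,0,0,0,0],
    [1,0,0,0,0,0,0],
    [1,0,0,0,0,0,0],
    [1,0,0,0,0,0,0],
    [1,0,0,0,0,0,0],
    [1,0,0,0,0,0,0],
    [1,0,0,0,0,0,0],
    [1,0,0,0,0,0,0],
    [1,0,0,0,0,0,0],
    [1,0,0,0,0,0,0]
  ]
}}

```text
t: 10.48
ee_pos: [0.5861, -0.1376, 0.2023]
tool_rot: [0.0, 0.588, 0.809, -0.0]
contact_force: [0.2, 0.2, 0.6]
width: -0.0
```

{"name": "carry_out", "arguments": {
  "plan": [
    [1,0,0,0,0,0,0],
    [1,0,0,0,0,0,0],
    [1,0,0,0,0,0,0],
    [1,0,0,0,0,0,0],
    [1,0,0,0,0,0,0],
    [1,0,0,0,0,0,0],
    [1,0,0,0,0,0,0],
    [1,0,0,0,0,0,0],
    [1,0,0,0,0,0,0],
    [1,0,0,0,0,0,0],
    [1,0,0,0,0,0,0],
    [1,0,0,0,0,0,0]
  ]
}}

```text
t: 11.48
ee_pos: [0.5861, -0.1376, 0.2023]
tool_rot: [0.0, 0.588, 0.809, -0.0]
contact_force: [-0.2, -0.1, 0.4]
width: 0.002
```

Run:
```python
from h import *
o=status.get_obs();print(o['t'],o['ee_pos'],o['contact_force'])
c=capture("scene"); cv2.imwrite("pics/pt.png",cv2.resize(c["color"][180:380,80:350],None,fx=2.9,fy=2.9,interpolation=2))
```

```text
11.4833 [ 0.58606003 -0.13763101  0.20232067] [-0.21423046 -0.06416165  0.35308851]
```

View pics/pt.png

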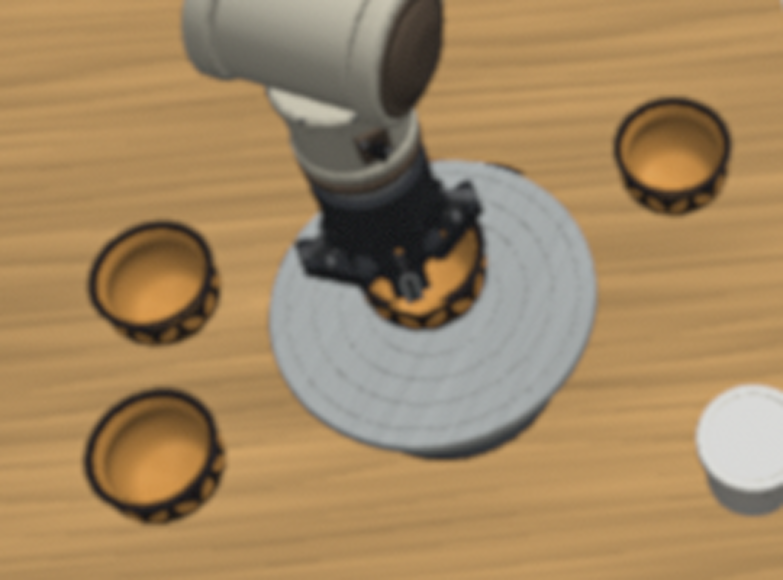

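The fingertips (410,290) are over the chip, which faces the far edge; they are clear of the bowl and were held still for over 2.6 s. I'll hand in here.

```bash
python3 -c "
from cell import manip; print(manip.hand_in())"
```

```text
the job is handed in; nothing more can be done
None
```

The chip now faces the far edge of the bench, and the arm pointed at it for the required time. The job is handed in.

- **Turning:** I laid the shut fingertips on the wheel head, about 108 mm out from its centre, with about 5–6 N. I led it about 63° counterclockwise in two strokes and lifted off.
- **Chip direction:** After letting go, the top camera put the chip 0.1° off straight and the scene camera 0.8° off. That small disagreement is within calibration, so I made no correction.
- **Pointing:** The fingertips held still for about 2.7 s at (0.586, -0.138, 0.202), which is about 21 mm above the rim and within a few millimetres of the chip's middle. The contact force then was only sensor noise.
- **Other objects:** No unexpected force showed up, and the two bowls beside the wheel, the third bowl and the tub look undisturbed in the last picture. I did not re-measure any of them, and the brush and flask are outside or hidden in that picture.

The job was handed in at about 11.5 s, with the robot touching nothing.

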